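# Gauge the clamp-block bores and pull out the tight one

## Task

Take the pin gauge from its blue stand and try it in the bore of each of the three aluminium blocks, working along the row from the block nearest the stand to the farthest: lower it until its pin is well inside the bore or it will not go in. Then stand the gauge back in the stand, put every block that did not take the pin flat in the red reject tray, leave the good blocks where they are in the row, and do not disturb the other things on the bench.

Things in the scene. Friction and masses are not known exactly. Their poses are not given: they have to be found in the camera images.
- gauge_handle (a point): middle of the gauge's yellow square handle (24 x 24 mm, 50 mm long), the place to grip it; z up along the gauge, x and y square to the handle's flats. The gauge starts standing nose down in the stand. Below the handle: a dark round collar 40 mm across and 4 mm thick, then a steel pin 18 mm across and 26 mm long, whose last 5 mm taper at 45 degrees to an 8 mm flat tip. Mass about 0.15 kg
- gauge_tip (a point): centre of the gauge's flat tip, on its axis, 55 mm below the middle of the handle and 26 mm below the collar's underside
- gauge: the whole pin gauge; origin at the tip, z up along it
- stand_top (a point): blue gauge stand, a fixed block 80 x 80 x 50 mm high with an upright hole 25 mm wide and 40 mm deep; the point is the middle of the hole's mouth, on the top face. It is on one side of the row of blocks, left or right. When the gauge stands in it, the collar rests on the top face, so the tip is 26 mm below this point and the middle of the handle 29 mm above it
- block_a_center (a point): aluminium clamp block, 50 x 50 x 30 mm high, loose on the bench, upright bore right through its middle from top to bottom; it weighs 0.1 to 0.3 kg. The point is the block's centre, 15 mm above its underside and on the bore's axis; z up, x and y square to its sides. The bore is either 20.5 mm (gauge goes in) or 15 mm (gauge nose stops about 3.5 mm below the top face); which block has which bore is to be found with the gauge
- block_b_center (a point): aluminium clamp block, 50 x 50 x 30 mm high, loose on the bench, upright bore right through its middle from top to bottom; it weighs 0.1 to 0.3 kg. The point is the block's centre, 15 mm above its underside and on the bore's axis; z up, x and y square to its sides. The bore is either 20.5 mm (gauge goes in) or 15 mm (gauge nose stops about 3.5 mm below the top face); which block has which bore is to be found with the gauge
- block_c_center (a point): aluminium clamp block, 50 x 50 x 30 mm high, loose on the bench, upright bore right through its middle from top to bottom; it weighs 0.1 to 0.3 kg. The point is the block's centre, 15 mm above its underside and on the bore's axis; z up, x and y square to its sides. The bore is either 20.5 mm (gauge goes in) or 15 mm (gauge nose stops about 3.5 mm below the top face); which block has which bore is to be found with the gauge
- block_b: one of the three aluminium blocks; origin at the middle of its underside
- block_a: one of the three aluminium blocks; origin at the middle of its underside
- block_c: one of the three aluminium blocks; origin at the middle of its underside
- tray_in (a point): red reject tray, fixed, 160 x 160 mm outside, 22 mm high, walls and floor 5 mm thick; the point is the middle of its inner floor, 5 mm above the bench, x and y square to its walls. It is at the other end of the row from the stand
- wrench: bystander: steel wrench 160 mm long lying on the bench beyond the row
- jar_mid (a point): bystander: amber jar with white cap, 56 mm wide and 75 mm tall, standing beyond the row; the point is 35 mm above its underside, z up
- fitting_mid (a point): bystander: brass pipe fitting, 32 mm wide and 46 mm tall, standing beyond the row; the point is 23 mm above its underside, z up
Not all that is in view belongs to the job. Leave any pink or turquoise look-alike of the block_a alone.

How it is judged:
By the outcome, as a careful person would: the job done as asked, in the order asked, and still so for the second after the job is handed in, with the robot touching nothing.
It also fails if it takes over 67 s, if anything falls off the work surface, if the arm or the gripper's body presses on something with over 40 N, if the wrist force passes 120 N, or if a joint passes its speed limit or range.

## Robot

A 6-joint arm with a two-finger parallel gripper is mounted at the origin on the work surface. World frame = base frame: x ahead of the robot, y to its left, z up, the work surface at z = 0. Lengths are in m, angles in rad, forces in N, time in s.
With the tool pointing down it reaches from about 0.375 to 0.975 m from the base axis. Payload 3.8 kg.
Tool frame: the origin (TCP) lies midway between the tips of the shut fingers; the grasp point (between the pads) lies 19 mm behind it; z points along the fingers, y is the direction in which the jaws open and shut (so a half turn about z gives the same grasp; the last joint's range is limited). The gripper opens to 85 mm and grips with 20 to 120 N. Pads are 22 mm wide; open, the fingers measure 114 mm over their backs; the gripper's body (76 mm by 85 mm) begins 54 mm behind the grasp point. The pads swing forward as they close: fully open they stand 13 mm farther back than shut.
Start: joints at [-1.178, 0.264, 1.604, -0, 1.274, -0.037], TCP at [0.281, -0.614, 0.231] pointing down, gripper open.
Joint ranges: [-2.63, 2.63], [-0.94, 2.18], [0.31, 2.57], [-1.31, 4.45], [0, 2.66], [-2.55, 2.55]. Speed limits (rad/s): [2.57, 2.57, 3.14, 3.14, 3.14, 3.14].

## Interface

Orientations are given as a rotation vector (axis times angle).
In Python, from workcell import bot gives the robot as it stands.
- The arm moves only by the tool arm_command, never from a script. Its argument "targets" is text: rows parted by semicolons, each of 7 numbers parted by spaces: the shift along the tool's x, y, z in mm, then the turn, a rotation vector about the tool's x, y, z in degrees, then the opening, from 0 (shut) to 1 (fully open). A call has 1 to 10 rows; each row is the pose to reach, as a shift and turn from the pose commanded when the call began, along the tool's axes at that moment; what a row does not reach only later rows make up. A row lasts 1/12 s, in which the tool goes at most 41.7 mm and 7.16 degrees, less where a joint would pass 70% of its speed; a pose out of reach is approached as far as the arm can. A call with a gripper value outside its range is refused whole. The fingers move at their own pace and stop on an object; "newtons" is the grip in N (left out, the last holds). Time passes only in rows, so rows that repeat a pose let the fingers close. It gives the time, the measured TCP pose, the force and the opening at its end, in the units of the state.
- bot.read_state(): the state, without advancing time (a new reading comes with each control period).
- bot.read_camera(name): name is "scene" or "top" or "wrist"; returns (picture, depth): 400x640x3 uint8, blue, green, red; 400x640 float32, m along the optical axis (not along the pixel's ray), 0 where there is no reading.
- bot.camera_params(name): a dict with "fov_y" (degrees; the focal length in pixels is half the picture's height over the tangent of half this angle, whatever the lens; pixels are square), "cx", "cy" (the principal point, pixels), "xyz" and "rotation" of the camera in the world; the wrist camera has in their place "T_tool_cam" (4x4, takes a point from camera to tool coordinates, whose origin is the TCP and whose axes are the flange's). Camera axes: x right, y up, looking along -z (the intrinsics and any distortion apply to the point x, -y, -z); pixel columns grow to the right and rows downward; lengths in m; the calibration is good to about 2 mm. The wrist camera is an equidistant fisheye: a pixel r from the principal point sees the ray r / f radians off the axis. A picture is of the moment at which its call begins: read the wrist's pose just before it. camera_params takes no time and is no camera call.
- bot.finish_job(): hands the job in, once; it reports no verdict.
The state is a dict: "time": time; "q": joint angles; "joint_vel": joint speeds; "joint_torque": joint torques, N m; "tool_pos": TCP position; "tcp_rot": TCP orientation; "wrist_force": force on the tool from outside, world axes, zero at the start; "torque": the same for the moment, N m; "width": opening from 0.0 (shut) to 1.0 (fully open).
Only numpy, scipy, OpenCV 4.12 (cv2) and the standard library are available. Lean on these libraries where they do the work, as an engineer would, in place of code of your own. Each camera call takes 0.05 s, during which the arm holds its last target.

## Working session

There is one attempt and no reset: what is moved stays moved. The work goes in short steps, Python scripts to look and compute and a tool call to move; the robot and the scene stay as the last step left them, time stands still between calls to the robot, and variables do not carry over. Pictures are saved under pics/ and viewed, and the job is handed in when it is done.

Besides the shell and the picture viewer there is one more tool, called by a JSON object that holds its "name" and its "arguments". arm_command: Moves the arm, as the interface text tells. Its arguments: {"type":"object","properties":{"targets":{"type":"string"},"newtons":{"type":"number"}},"required":["targets"]}

```bash
mkdir -p pics; python3 - <<'E'
from workcell import bot
import cv2
s=bot.read_state();print(s)
for n in("scene","top","wrist"):
    p,d=bot.read_camera(n);cv2.imwrite(f"pics/{n}0.png",p)
    import numpy as np; np.save(f"pics/{n}0.npy",d)
    print(n,bot.camera_params(n))
E
```

```text
{'time': 0.0, 'q': array([-1.17788968e+00,  2.64726041e-01,  1.60541370e+00, -8.08216966e-06,
        1.27370430e+00, -3.69063436e-02]), 'joint_vel': array([-0.00031771, -0.00077471, -0.00042817, -0.0003135 ,  0.00021742,
        0.00084664]), 'joint_torque': array([ 8.87639289e-04, -5.15105653e+01, -3.67314041e+01,  2.18367268e-04,
        1.28442337e-02,  1.63956247e-05]), 'tool_pos': array([ 0.28097677, -0.61291264,  0.22995887]), 'tcp_rot': array([-3.06716015e+00, -6.69495109e-01,  6.37667511e-04]), 'wrist_force': array([ 0.83074465, -0.30872724, -0.1719131 ]), 'torque': array([-0.04519924,  0.00067567,  0.0351139 ]), 'width': 1.0010751707858998}
scene {'fov_y': 44.02232867009221, 'cx': 314.3585621522812, 'cy': 196.1503277841468, 'xyz': array([ 1.03968861, -0.48992521,  0.89719491]), 'rotation': array([0.65464684, 0.26603767, 0.68904849])}
top {'fov_y': 52.32286067783309, 'cx': 321.1191197647955, 'cy': 203.06311530035813, 'xyz': array([0.46071077, 0.01616521, 1.03121587]), 'rotation': array([ 0.10066526, -0.13631729, -1.58522417])}
wrist {'fov_y': 65.70646984690485, 'cx': 318.1525774273778, 'cy': 200.08102828742767, 'T_tool_cam': array([[-2.78936327e-04,  9.46193411e-01,  3.23601532e-01,
         8.30614272e-02],
       [ 9.99999530e-01,  5.64286593e-04, -7.87969259e-04,
        -7.88968832e-04],
       [-9.28175326e-04,  3.23601161e-01, -9.46193124e-01,
        -1.42323559e-01],
       [ 0.00000000e+00,  0.00000000e+00,  0.00000000e+00,
         1.00000000e+00]])}
```

View pics/scene0.png

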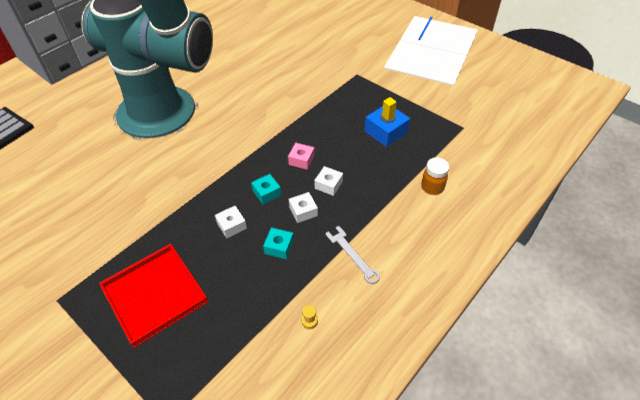

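View pics/top0.png

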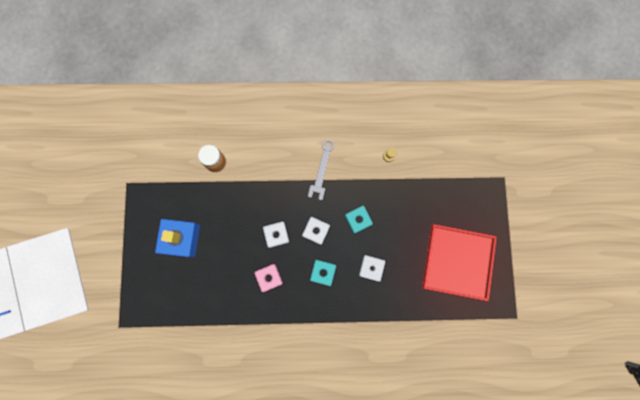

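View pics/wrist0.png

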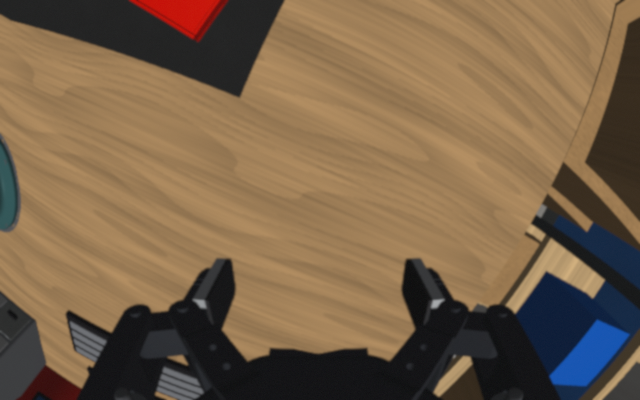

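```bash
cat > h.py <<'E'
import numpy as np, cv2
from scipy.spatial.transform import Rotation as R
from workcell import bot
def rays(name,u,v,s=None):
    p=bot.camera_params(name); f=200/np.tan(np.radians(p['fov_y']/2))
    x=(np.asarray(u,float)-p['cx'])/f; y=(np.asarray(v,float)-p['cy'])/f
    if name=='wrist':
        r=np.hypot(x,y)+1e-12; d=np.stack([np.sin(r)*x/r,-np.sin(r)*y/r,-np.cos(r)],-1)
        T=p['T_tool_cam']; Rt=R.from_rotvec(s['tcp_rot']).as_matrix()
        return s['tool_pos']+Rt@T[:3,3], d@(Rt@T[:3,:3]).T
    d=np.stack([x,-y,-np.ones_like(x)],-1)
    return np.array(p['xyz']), d@R.from_rotvec(p['rotation']).as_matrix().T
def plane(name,u,v,z,s=None):
    o,d=rays(name,u,v,s); return o+d*((z-o[2])/d[...,2])[...,None]
def cloud(name,depth,s=None):
    v,u=np.mgrid[0:400,0:640]; o,d=rays(name,u,v,s)
    if name=='wrist':
        p=bot.camera_params(name);f=200/np.tan(np.radians(p['fov_y']/2))
        d=d/np.cos(np.hypot(u-p['cx'],v-p['cy'])/f)[...,None]
    return o+d*depth[...,None]
def masks(img):
    h=cv2.cvtColor(img,cv2.COLOR_BGR2HSV);H,S,V=cv2.split(h)
    return dict(white=(S<40)&(V>140),blue=(H>105)&(H<125)&(S>150)&(V>80),yellow=(H>22)&(H<34)&(S>150)&(V>80),red=((H<6)|(H>174))&(S>180)&(V>80))
def look(name,tag):
    s=bot.read_state(); i,d=bot.read_camera(name); cv2.imwrite(f'pics/{name}{tag}.png',i); np.save(f'pics/{name}{tag}.npy',d); return s,i,d
def rects(name,mask,z,s=None,amin=60):
    out=[]
    for c in cv2.findContours(mask.astype('uint8'),cv2.RETR_EXTERNAL,cv2.CHAIN_APPROX_NONE)[0]:
        if cv2.contourArea(c)<amin: continue
        P=plane(name,c[:,0,0],c[:,0,1],z,s)[:,:2]
        (cx,cy),(w,h),a=cv2.minAreaRect((P*1000).astype('float32'))
        out.append((round(cx,1),round(cy,1),round(w,1),round(h,1),round(a,1)))
    return out
E
python3 - <<'E'
from h import *
for n in('top','scene'):
    i=cv2.imread(f'pics/{n}0.png');d=np.load(f'pics/{n}0.npy');m=masks(i);C=cloud(n,d);z=C[...,2]
    bench=np.median(z[150:300,200:400]); print(n,'bench z',bench)
    xy=(C[...,0]>.3)&(C[...,0]<.8)
    for k,h in(('white',.03),('blue',.05),('red',.022),('yellow',.104)):
        mm=m[k]&xy&(abs(z-h)<.006)
        print(k,rects(n,mm,h,amin=40))
E
```

```text
top bench z 0.000147420479925775
white [(449.7, -129.3, 50.6, 49.8, 73.4), (536.3, 104.5, 50.1, 49.6, 14.0), (544.1, 5.9, 49.8, 50.3, 64.9)]
blue [(531.0, 342.5, 81.8, 79.6, 82.6)]
red []
yellow []
scene bench z 1.8301631719230826e-05
white [(452.0, -130.9, 51.0, 50.8, 73.4), (548.0, 4.0, 50.7, 54.6, 64.2), (539.3, 102.0, 50.3, 54.9, 15.2)]
blue [(534.5, 338.4, 86.9, 84.1, 82.4)]
red [(465.3, -351.3, 159.5, 163.6, 77.9)]
yellow [(536.4, 338.0, 29.6, 28.8, 76.7)]
```

```bash
cat >> h.py <<'E'
def go(x,y,z,th,s=None):
    "shift (mm) and turn (deg) in tool axes to reach xyz(mm), yaw th of tool x, pointing straight down"
    s=s or bot.read_state(); Rc=R.from_rotvec(s['tcp_rot']); t=np.radians(th)
    Rt=R.from_matrix(np.array([[np.cos(t),np.sin(t),0],[np.sin(t),-np.cos(t),0],[0,0,-1]]))
    sh=Rc.inv().apply(np.array([x,y,z])-s['tool_pos']*1000); tu=(Rc.inv()*Rt).as_rotvec(degrees=True)
    xa=Rc.as_matrix()[:,0]
    print('t',round(s['time'],2),'pos',np.round(s['tool_pos']*1000,1),'yaw',round(np.degrees(np.arctan2(xa[1],xa[0])),2),'w',round(s['width'],3),'F',np.round(s['wrist_force'],1))
    print('shift',np.round(sh,1),'turn',np.round(tu,2),'steps',round(np.linalg.norm(sh)/41.7,1))
E
python3 -c "
from h import *
go(532,341,230,80)"
```

```text
t 0.15 pos [ 281.  -613.1  230.2] yaw 24.62 w 1.0 F [1.  0.3 0.2]
shift [ 625.7 -762.7    1.6] turn [-9.000e-02 -5.000e-02 -5.538e+01] steps 23.7
```

{"name": "arm_command", "arguments": {"targets": "626 -763 0 0 0 -55.4 1;626 -763 0 0 0 -55.4 1;626 -763 0 0 0 -55.4 1;626 -763 0 0 0 -55.4 1;626 -763 0 0 0 -55.4 1;626 -763 0 0 0 -55.4 1;626 -763 0 0 0 -55.4 1;626 -763 0 0 0 -55.4 1;626 -763 0 0 0 -55.4 1;626 -763 0 0 0 -55.4 1"}}

```text
time: 0.98
tool_pos: [0.3871, -0.2087, 0.2311]
tcp_rot: [2.406, 2.019, 0.0]
wrist_force: [1.8, -0.7, 0.3]
width: 1.004
```

```bash
python3 -c "
from h import *
go(532,341,230,80)"
```

```text
t 0.98 pos [ 387.1 -208.7  231.1] yaw 80.0 w 1.004 F [ 1.8 -0.7  0.3]
shift [566.5  47.3   1.2] turn [ 0.01 -0.    0.  ] steps 13.6
```

{"name": "arm_command", "arguments": {"targets": "567 47 0 0 0 0 1;567 47 0 0 0 0 1;567 47 0 0 0 0 1;567 47 0 0 0 0 1;567 47 0 0 0 0 1;567 47 0 0 0 0 1;567 47 0 0 0 0 1;567 47 0 0 0 0 1;567 47 0 0 0 0 1;567 47 0 0 0 0 1"}}

```text
time: 1.82
tool_pos: [0.4929, 0.1945, 0.2311]
tcp_rot: [2.405, 2.02, -0.0]
wrist_force: [1.2, -0.4, 0.3]
width: 1.002
```

```bash
python3 -c "
from h import *
s,i,d=look('wrist','1');go(532,341,230,80)"
```

```text
t 1.87 pos [494.7 201.4 231.3] yaw 80.2 w 0.996 F [2.8 4.8 0.9]
shift [143.9  12.9   2.2] turn [ 0.05 -0.38  0.2 ] steps 3.5
```

View pics/wrist1.png

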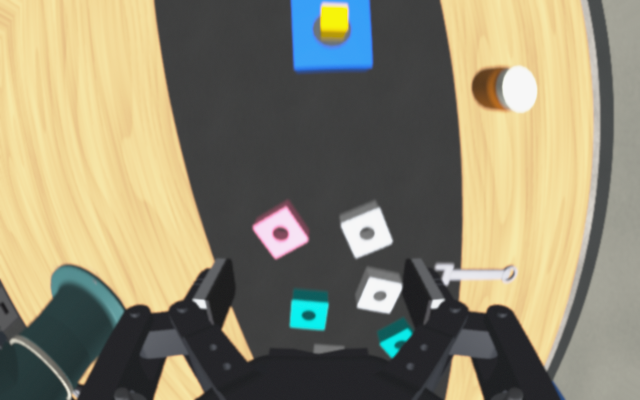

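{"name": "arm_command", "arguments": {"targets": "145 13 0 0 0 0 0.8;145 13 0 0 0 0 0.8;145 13 0 0 0 0 0.8;145 13 0 0 0 0 0.8;145 13 0 0 0 0 0.8;145 13 0 0 0 0 0.8"}}

```text
time: 2.37
tool_pos: [0.5307, 0.3336, 0.2304]
tcp_rot: [2.404, 2.022, -0.003]
wrist_force: [-0.5, -0.1, 0.6]
width: 0.801
```

```bash
python3 -c "
from h import *
s,i,d=look('wrist','2');go(532,341,230,80)
C=cloud('wrist',d,s);z=C[...,2];m=masks(i)
print('y',rects('wrist',m['yellow']&(abs(z-.104)<.006),.104,s))
print('b',rects('wrist',m['blue']&(abs(z-.05)<.006),.05,s))
print(np.median(z[m['yellow']]),np.median(z[m['blue']]))
"
```

```text
t 2.42 pos [530.6 332.5 230.5] yaw 80.07 w 0.803 F [ 0.7 -0.4  0.1]
shift [ 8.6 -0.   0.5] turn [-0.06  0.09  0.07] steps 0.2
y [(532.4, 346.3, 23.2, 22.4, 80.2)]
b []
0.10337322527117332 0.03653306378211951
```

View pics/wrist2.png

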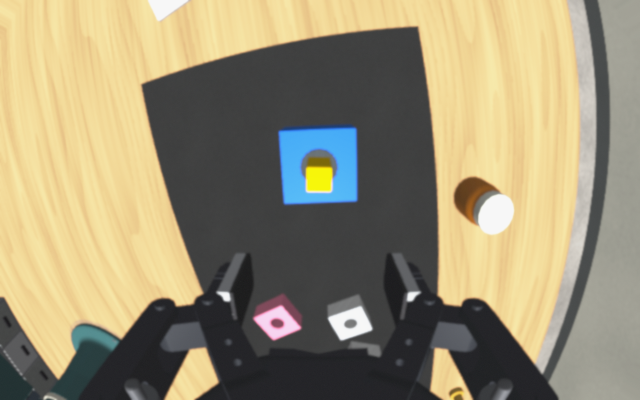

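```bash
python3 -c "
from h import *
i=cv2.imread('pics/wrist2.png');h=cv2.cvtColor(i,cv2.COLOR_BGR2HSV);print(h[195,300],h[140,330],i[195,300])
d=np.load('pics/wrist2.npy');s=bot.read_state();C=cloud('wrist',d,s);print(C[195,300],C[140,330],C[300,400],C[80,300])
m=(abs(h[...,0].astype(int)-107)<12)&(h[...,1]>120)&(abs(C[...,2]-.05)<.008)
print(rects('wrist',m,.05,s))
"
```

```text
[101 165 247] [102 181 247] [247 186  87]
[0.50657703 0.31550773 0.05097524] [0.54874649 0.36918852 0.04937067] [0.56427994 0.33256982 0.27235644] [0.52687076 0.43977637 0.00165024]
[(531.5, 343.7, 80.7, 79.7, 81.9)]
```

```bash
python3 -c "
from h import *
go(532.2,346,62,80.5)"
```

```text
t 2.42 pos [530.6 332.5 230.5] yaw 80.07 w 0.803 F [ 0.7 -0.4  0.1]
shift [ 13.8  -0.5 168.5] turn [-0.06  0.09 -0.43] steps 4.1
```

{"name": "arm_command", "arguments": {"targets": "14 0 0 0 0 -0.4 0.8;14 0 40 0 0 -0.4 0.8;14 0 70 0 0 -0.4 0.8;14 0 70 0 0 -0.4 0.8;14 0 70 0 0 -0.4 0.8"}}

```text
time: 2.83
tool_pos: [0.5318, 0.345, 0.1593]
tcp_rot: [-2.399, -2.026, 0.008]
wrist_force: [-0.1, 0.3, 1.4]
width: 0.805
```

```bash
python3 -c "
from h import *
go(532.2,346,62,80.5)"
```

```text
t 2.83 pos [531.8 345.  159.3] yaw 80.37 w 0.805 F [-0.1  0.3  1.4]
shift [ 1.4  0.6 97.3] turn [-0.23  0.2  -0.13] steps 2.3
```

{"name": "arm_command", "arguments": {"targets": "1 0 35 0 0 0 0.6;1 0 70 0 0 0 0.55;1 0 97 0 0 0 0.5;1 0 97 0 0 0 0.45;1 0 97 0 0 0 0.2;1 0 97 0 0 0 0.1;1 0 97 0 0 0 0.1;1 0 97 0 0 0 0.1", "newtons": 50}}

```text
time: 3.5
tool_pos: [0.5355, 0.3487, 0.0673]
tcp_rot: [2.399, 2.028, 0.008]
wrist_force: [1.1, -0.1, -1.6]
width: 0.27
```

```bash
python3 -c "
from h import *
go(532.2,346,150,80.5)
s,i,d=look('wrist','3')"
```

```text
t 3.5 pos [535.5 348.7  67.3] yaw 80.42 w 0.27 F [ 1.1 -0.1 -1.6]
shift [ -3.   -2.5 -82.7] turn [ 0.21 -0.18 -0.08] steps 2.0
```

View pics/wrist3.png

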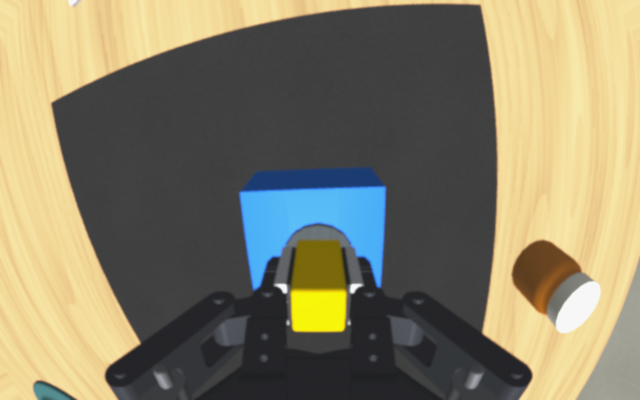

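{"name": "arm_command", "arguments": {"targets": "0 0 0 0 0 0 0.1;0 0 0 0 0 0 0.1"}}

```text
time: 3.72
tool_pos: [0.5346, 0.3483, 0.066]
tcp_rot: [2.399, 2.028, 0.004]
wrist_force: [-0.1, 0.1, 4.0]
width: 0.273
```

```bash
python3 -c "
from h import *
go(532.2,346,150,80.5)"
```

```text
t 3.72 pos [534.6 348.3  66. ] yaw 80.43 w 0.273 F [-0.1  0.1  4. ]
shift [ -2.5  -1.8 -84. ] turn [ 0.11 -0.09 -0.07] steps 2.0
```

```bash
cat >> h.py <<'E'
def gaugeoff(s,i,d):
    "handle top centre in tool frame (mm)"
    h=cv2.cvtColor(i,cv2.COLOR_BGR2HSV); m=(abs(h[...,0].astype(int)-28)<7)&(h[...,1]>140)&(h[...,2]>180)
    C=cloud('wrist',d,s); m&=(d>0)
    m=cv2.morphologyEx(m.astype('uint8'),cv2.MORPH_OPEN,np.ones((5,5)))>0
    n,l,st,ce=cv2.connectedComponentsWithStats(m.astype('uint8')); k=1+np.argmax(st[1:,4]); m=l==k
    zt=np.percentile(C[...,2][m],60)
    r=rects('wrist',m,zt,s)[0]; rel=R.from_rotvec(s['tcp_rot']).inv().apply(np.array([r[0],r[1],zt*1000])-s['tool_pos']*1000)
    print('handle top world',r,'z',round(zt*1000,1),'in tool',np.round(rel,1)); return rel
E
python3 -c "
from h import *
i=cv2.imread('pics/wrist3.png');d=np.load('pics/wrist3.npy');s=dict(tool_pos=np.array([.5355,.3487,.0673]),tcp_rot=np.array([2.399,2.028,.008]))
gaugeoff(s,i,d)
h=cv2.cvtColor(i,cv2.COLOR_BGR2HSV);C=cloud('wrist',d,s);m=(abs(h[...,0].astype(int)-107)<12)&(h[...,1]>120)&(abs(C[...,2]-.05)<.008)
print(rects('wrist',m,.05,s)); print(C[210,300]*1000)
"
```

```text
handle top world (534.3, 346.2, 23.3, 23.5, 80.2) z 105.1 in tool [ -2.5  -0.6 -37.9]
[(533.4, 353.4, 67.3, 80.4, 82.3)]
[528.87733579 373.17927674  49.10701544]
```

{"name": "arm_command", "arguments": {"targets": "0 0 -30 0 0 0 0.1;0 0 -60 0 0 0 0.1;0 0 -84 0 0 0 0.1;-40 -3 -84 0 0 0 0.1;-82 -6 -84 0 0 0 0.1;-123 -9 -84 0 0 0 0.1;-164 -12 -84 0 0 0 0.1;-205 -15 -84 0 0 0 0.1;-246 -18 -84 0 0 0 0.1;-280 -20 -84 0 0 0 0.1"}}

```text
time: 4.55
tool_pos: [0.4659, 0.0727, 0.1482]
tcp_rot: [2.399, 2.028, -0.001]
wrist_force: [0.2, -0.6, -1.7]
width: 0.277
```

{"name": "arm_command", "arguments": {"targets": "-10 -30 0 0 0 0 0.1;-10 -30 0 0 0 0 0.1;-10 -30 0 0 0 0 0.1;-10 -30 0 0 0 0 0.1;-10 -30 0 0 0 0 0.1"}}

```text
time: 4.97
tool_pos: [0.4372, 0.0706, 0.1489]
tcp_rot: [2.398, 2.029, 0.002]
wrist_force: [-0.9, 0.2, -1.5]
width: 0.271
```

```bash
cat >> h.py <<'E'
def block(s,i,d,near):
    h=cv2.cvtColor(i,cv2.COLOR_BGR2HSV);C=cloud('wrist',d,s)
    m=(h[...,1]<40)&(h[...,2]>120)&(abs(C[...,2]-.03)<.007)&(np.hypot(C[...,0]-near[0]/1e3,C[...,1]-near[1]/1e3)<.05)
    for r in rects('wrist',m,.03,s,amin=200): print('block',r,'tool',np.round(R.from_rotvec(s['tcp_rot']).inv().apply(np.array([r[0],r[1],30])-s['tool_pos']*1000),1))
    print('zmed',np.median(C[...,2][m]))
    ff=np.zeros_like(m,'uint8');cs=cv2.findContours(m.astype('uint8'),cv2.RETR_CCOMP,cv2.CHAIN_APPROX_NONE)
    for c,hh in zip(cs[0],cs[1][0]):
        if hh[3]>=0 and cv2.contourArea(c)>30:
            P=plane('wrist',c[:,0,0],c[:,0,1],.03,s)[:,:2]*1000
            e=cv2.fitEllipse(P.astype('float32'));print('hole',np.round(e[0],1),np.round(e[1],1))
E
python3 -c "
from h import *
s,i,d=look('wrist','4');go(540,104,150,80.5,s);gaugeoff(s,i,d);block(s,i,d,(537,103))"
```

```text
t 4.97 pos [437.2  70.6 148.9] yaw 80.47 w 0.271 F [-0.9  0.2 -1.5]
shift [50.  95.9 -1. ] turn [ 0.09 -0.03 -0.03] steps 2.6
handle top world (436.1, 68.2, 23.3, 23.4, 80.4) z 186.7 in tool [ -2.5  -0.6 -37.9]
block (536.7, 106.2, 51.9, 51.9, 14.3) tool [ 51.5  92.1 119. ]
zmed 0.029671760181093992
hole [536.2 106.7] [19.3 20.4]
```

View pics/wrist4.png

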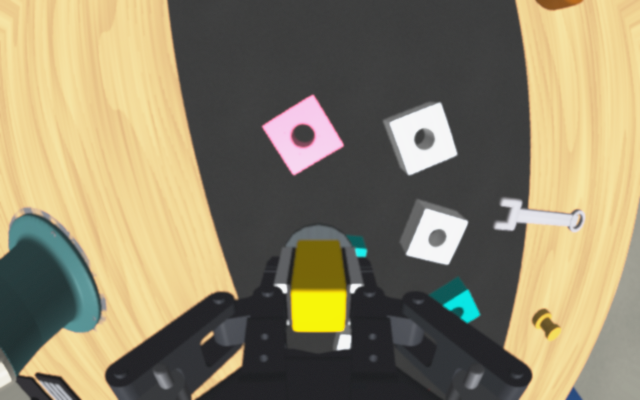

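{"name": "arm_command", "arguments": {"targets": "5 40 0 0 0 0 0.1;5 80 0 0 0 0 0.1;5 103 0 0 0 0 0.1;5 103 0 0 0 0 0.1;5 103 0 0 0 0 0.1;5 103 0 0 0 0 0.1"}}

```text
time: 5.52
tool_pos: [0.5381, 0.0584, 0.1476]
tcp_rot: [-2.397, -2.028, 0.002]
wrist_force: [-0.4, -0.2, -1.8]
width: 0.274
```

```bash
python3 -c "
from h import *
s,i,d=look('wrist','5');go(537.6,108.8,110,80.5,s);gaugeoff(s,i,d);block(s,i,d,(537,103))
block(s,i,d,(544,6))"
```

```text
t 5.52 pos [538.1  58.4 147.6] yaw 80.47 w 0.274 F [-0.4 -0.2 -1.8]
shift [49.6 -8.7 37.6] turn [-0.12  0.02 -0.03] steps 1.5
handle top world (537.1, 56.1, 23.3, 23.4, 80.6) z 185.5 in tool [ -2.5  -0.6 -37.9]
block (537.5, 106.0, 51.1, 50.7, 14.1) tool [ 46.9  -8.2 117.6]
zmed 0.029766163203372276
hole [537.8 106.6] [19.9 21.1]
block (557.0, 22.4, 29.6, 58.3, 39.7) tool [-32.4  24.9 117.5]
zmed 0.029723357526959787
```

View pics/wrist5.png

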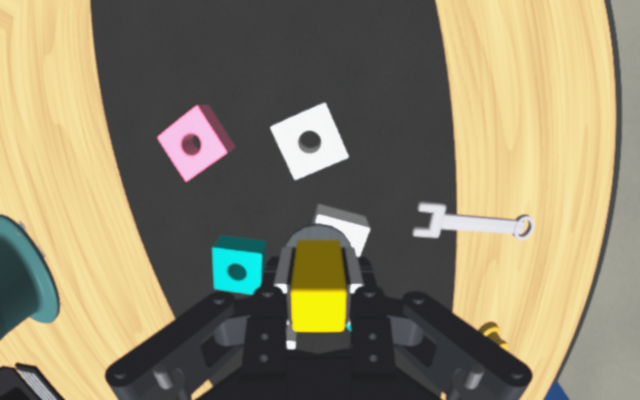

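{"name": "arm_command", "arguments": {"targets": "40 -6 0 0 0 0 0.1;49.5 -8 20 0 0 0 0.1;49.5 -8 50 0 0 0 0.1;49.5 -8 63 0 0 0 0.1;49.5 -8 63 0 0 0 0.1;49.5 -8 63 0 0 0 0.1;49.5 -8 63 0 0 0 0.1"}}

```text
time: 6.15
tool_pos: [0.5392, 0.1082, 0.0865]
tcp_rot: [2.398, 2.028, 0.002]
wrist_force: [0.2, 0.4, -0.4]
width: 0.269
```

```bash
python3 -c "
from h import *
go(538.6,108.5,54,80.5);s,i,d=look('wrist','6');s,i,d=look('scene','6');cv2.imwrite('pics/s6c.png',cv2.resize(i[120:260,230:400],None,fx=4,fy=4))
s=bot.read_state();print(s['tool_pos'])"
```

```text
t 6.15 pos [539.2 108.2  86.5] yaw 80.44 w 0.269 F [ 0.2  0.4 -0.4]
shift [ 0.2 -0.7 32.5] turn [ 0.09 -0.03 -0.06] steps 0.8
[0.54006691 0.10812786 0.08716874]
```

View pics/s6c.png

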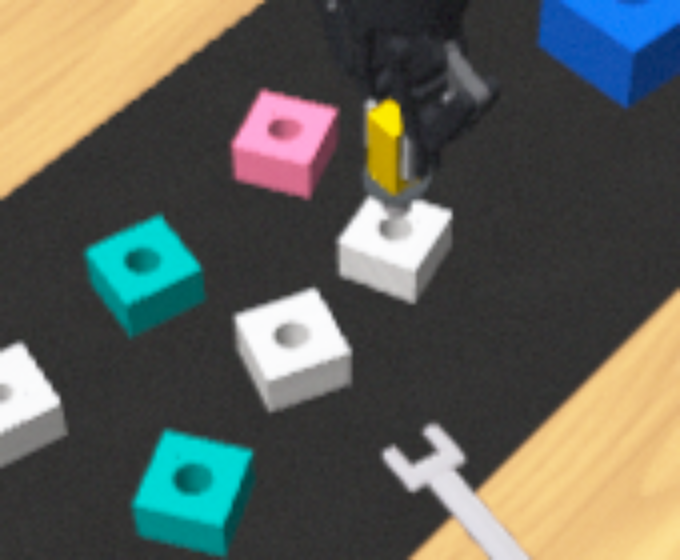

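View pics/wrist6.png

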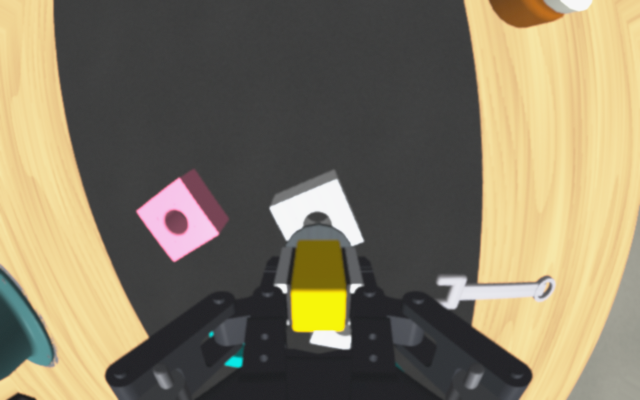

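{"name": "arm_command", "arguments": {"targets": "0 -0.7 12 0 0 0 0.1;0 -0.7 16 0 0 0 0.1;0 -0.7 18 0 0 0 0.1;0 -0.7 20 0 0 0 0.1;0 -0.7 22 0 0 0 0.1;0 -0.7 24 0 0 0 0.1"}}

```text
time: 6.75
tool_pos: [0.5381, 0.108, 0.061]
tcp_rot: [-2.399, -2.028, 0.0]
wrist_force: [0.4, -0.2, -1.7]
width: 0.276
```

```bash
python3 -c "
from h import *
go(538.6,108.5,54,80.5)"
```

```text
t 6.75 pos [538.1 108.   61. ] yaw 80.42 w 0.276 F [ 0.4 -0.2 -1.7]
shift [0.5 0.4 7. ] turn [-0.01  0.   -0.08] steps 0.2
```

{"name": "arm_command", "arguments": {"targets": "0 0 4 0 0 0 0.1;0 0 7 0 0 0 0.1;0 0 10 0 0 0 0.1;0 0 10 0 0 0 0.1;0 0 10 0 0 0 0.1"}}

```text
time: 7.17
tool_pos: [0.5379, 0.1081, 0.051]
tcp_rot: [-2.399, -2.028, 0.001]
wrist_force: [0.1, -0.4, -2.1]
width: 0.273
```

```bash
python3 -c "
from h import *
go(538.6,108.5,54,80.5);s,i,d=look('scene','7');cv2.imwrite('pics/s7c.png',cv2.resize(i[120:260,230:400],None,fx=4,fy=4))"
```

```text
t 7.17 pos [537.9 108.1  51. ] yaw 80.43 w 0.273 F [ 0.1 -0.4 -2.1]
shift [ 0.5  0.6 -3. ] turn [-0.03  0.01 -0.07] steps 0.1
```

View pics/s7c.png

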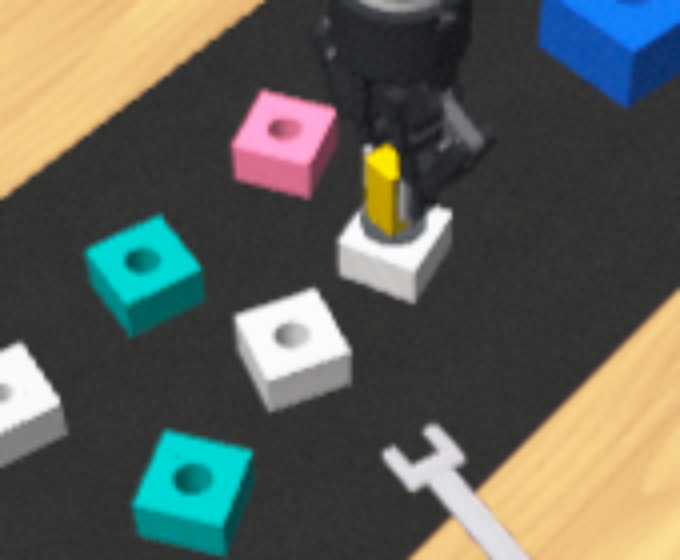

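{"name": "arm_command", "arguments": {"targets": "0 0 -25 0 0 0 0.1;0 0 -60 0 0 0 0.1;0 0 -97 0 0 0 0.1;-40 8 -97 0 0 0 0.1;-80 17 -97 0 0 0 0.1;-120 25 -97 0 0 0 0.1;-147 31 -97 0 0 0 0.1;-147 31 -97 0 0 0 0.1;-147 31 -97 0 0 0 0.1;-147 31 -97 0 0 0 0.1"}}

```text
time: 8.05
tool_pos: [0.5441, -0.0418, 0.1483]
tcp_rot: [-2.399, -2.027, -0.0]
wrist_force: [-0.4, 0.6, -1.5]
width: 0.275
```

```bash
python3 -c "
from h import *
s,i,d=look('wrist','8');gaugeoff(s,i,d);block(s,i,d,(544,6));block(s,i,d,(537.6,106));go(545,8,86,80.5,s)"
```

```text
handle top world (543.1, -44.2, 23.3, 23.4, 80.5) z 186.2 in tool [ -2.5  -0.6 -37.9]
block (545.4, 7.0, 51.0, 50.5, 64.3) tool [ 48.3  -6.8 118.3]
zmed 0.029766753816685143
hole [545.4   7.3] [19.9 20.7]
block (533.9, 103.6, 50.6, 51.5, 13.6) tool [141.6 -34.3 118.4]
zmed 0.0296092762320741
hole [534.  103.2] [19.  20.7]
t 8.05 pos [544.1 -41.8 148.3] yaw 80.38 w 0.275 F [-0.4  0.6 -1.5]
shift [49.2 -7.4 62.3] turn [-0.02 -0.03 -0.12] steps 1.9
```

View pics/wrist8.png

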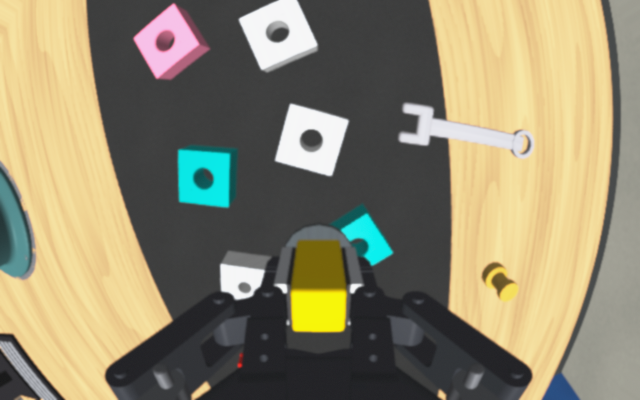

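{"name": "arm_command", "arguments": {"targets": "40 -5 0 0 0 0 0.1;51 -6.3 20 0 0 0 0.1;51 -6.3 50 0 0 0 0.1;51 -6.3 66 0 0 0 0.1;51 -6.3 70 0 0 0 0.1;51 -6.3 70 0 0 0 0.1;51 -6.3 70 0 0 0 0.1"}}

```text
time: 8.68
tool_pos: [0.5469, 0.0101, 0.0788]
tcp_rot: [2.398, 2.03, 0.001]
wrist_force: [0.5, -0.5, -1.3]
width: 0.276
```

```bash
python3 -c "
from h import *
go(546.4,9.5,54,80.5)"
```

```text
t 8.68 pos [546.9  10.1  78.8] yaw 80.49 w 0.276 F [ 0.5 -0.5 -1.3]
shift [-0.7 -0.5 24.8] turn [ 0.03 -0.01 -0.01] steps 0.6
```

{"name": "arm_command", "arguments": {"targets": "-0.6 -0.5 4 0 0 0 0.1;-0.6 -0.5 8 0 0 0 0.1;-0.6 -0.5 10 0 0 0 0.1;-0.6 -0.5 12 0 0 0 0.1;-0.6 -0.5 14 0 0 0 0.1;-0.6 -0.5 16 0 0 0 0.1"}}

```text
time: 9.18
tool_pos: [0.5461, 0.0087, 0.0623]
tcp_rot: [2.399, 2.028, 0.001]
wrist_force: [-0.2, 0.3, -0.6]
width: 0.278
```

```bash
python3 -c "
from h import *
go(546.4,9.5,54,80.5)"
```

```text
t 9.18 pos [546.1   8.7  62.3] yaw 80.4 w 0.278 F [-0.2  0.3 -0.6]
shift [0.8 0.1 8.3] turn [ 0.03 -0.01 -0.1 ] steps 0.2
```

Tip is at about 20 mm with no force, so it is going in.

{"name": "arm_command", "arguments": {"targets": "0.3 0 4 0 0 0 0.1;0.3 0 8 0 0 0 0.1;0.3 0 11 0 0 0 0.1;0.3 0 11 0 0 0 0.1;0.3 0 11 0 0 0 0.1"}}

```text
time: 9.6
tool_pos: [0.5457, 0.0091, 0.0508]
tcp_rot: [-2.399, -2.028, 0.001]
wrist_force: [0.7, -1.3, -1.6]
width: 0.273
```

```bash
python3 -c "
from h import *
go(452,-172,148,80.5);s,i,d=look('scene','9');cv2.imwrite('pics/s9c.png',cv2.resize(i[120:260,200:370],None,fx=4,fy=4))"
```

```text
t 9.6 pos [545.7   9.1  50.8] yaw 80.43 w 0.273 F [ 0.7 -1.3 -1.6]
shift [-194.2  -62.3  -97.1] turn [-0.05  0.01 -0.07] steps 5.4
```

View pics/s9c.png

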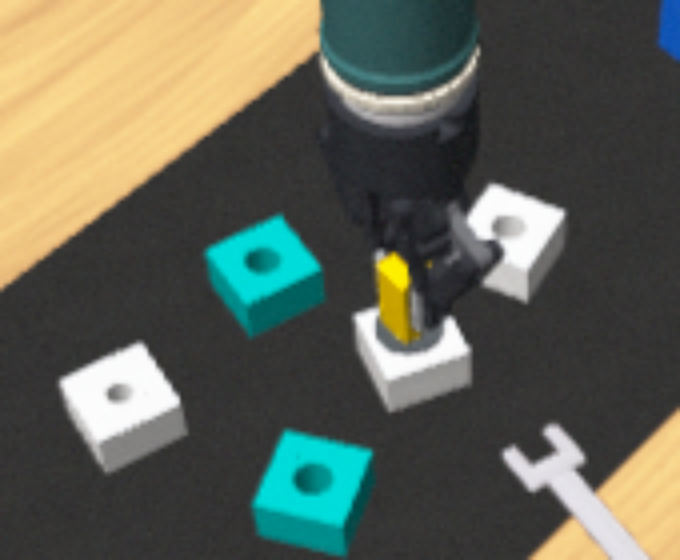

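{"name": "arm_command", "arguments": {"targets": "0 0 -30 0 0 0 0.1;0 0 -65 0 0 0 0.1;0 0 -97 0 0 0 0.1;-38 -12 -97 0 0 0 0.1;-76 -24 -97 0 0 0 0.1;-114 -36 -97 0 0 0 0.1;-152 -49 -97 0 0 0 0.1;-194 -62 -97 0 0 0 0.1;-194 -62 -97 0 0 0 0.1;-194 -62 -97 0 0 0 0.1"}}

```text
time: 10.48
tool_pos: [0.4516, -0.1739, 0.1486]
tcp_rot: [2.404, 2.022, 0.0]
wrist_force: [0.3, 0.6, -0.5]
width: 0.273
```

{"name": "arm_command", "arguments": {"targets": "0 0 0 0 0 0 0.1;0 0 0 0 0 0 0.1"}}

```text
time: 10.65
tool_pos: [0.4531, -0.171, 0.1484]
tcp_rot: [-2.398, -2.029, -0.001]
wrist_force: [-0.1, -0.2, -1.6]
width: 0.273
```

```bash
python3 -c "
from h import *
s,i,d=look('wrist','10');gaugeoff(s,i,d);block(s,i,d,(450,-129));go(451,-127,86,80.5,s)"
```

```text
handle top world (452.1, -173.4, 23.3, 23.4, 80.4) z 186.3 in tool [ -2.5  -0.6 -37.9]
block (450.7, -128.5, 51.2, 50.5, 73.3) tool [ 41.5  -9.5 118.4]
zmed 0.029752151750993494
hole [ 451.  -128.1] [14.6 15.2]
t 10.65 pos [ 453.1 -171.   148.4] yaw 80.47 w 0.273 F [-0.1 -0.2 -1.6]
shift [43.  -9.4 62.4] turn [ 0.02 -0.03 -0.03] steps 1.8
```

View pics/wrist10.png

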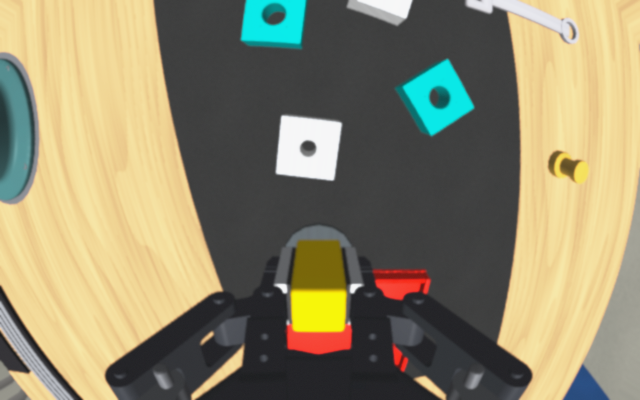

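{"name": "arm_command", "arguments": {"targets": "35 -7 0 0 0 0 0.1;44.3 -8.8 20 0 0 0 0.1;44.3 -8.8 50 0 0 0 0.1;44.3 -8.8 66 0 0 0 0.1;44.3 -8.8 70 0 0 0 0.1;44.3 -8.8 70 0 0 0 0.1;44.3 -8.8 70 0 0 0 0.1"}}

```text
time: 11.28
tool_pos: [0.4521, -0.1262, 0.0788]
tcp_rot: [2.397, 2.03, 0.001]
wrist_force: [-0.1, -0.2, -0.8]
width: 0.274
```

```bash
python3 -c "
from h import *
go(451.8,-125.9,54,80.5)"
```

```text
t 11.28 pos [ 452.1 -126.2   78.8] yaw 80.51 w 0.274 F [-0.1 -0.2 -0.8]
shift [ 0.2 -0.4 24.8] turn [0.03 0.   0.01] steps 0.6
```

{"name": "arm_command", "arguments": {"targets": "0.2 -0.3 4 0 0 0 0.1;0.2 -0.3 7 0 0 0 0.1;0.2 -0.3 9 0 0 0 0.1;0.2 -0.3 10 0 0 0 0.1;0.2 -0.3 11 0 0 0 0.1"}}

```text
time: 11.7
tool_pos: [0.4517, -0.1265, 0.0683]
tcp_rot: [2.399, 2.027, 0.002]
wrist_force: [-1.8, 3.1, 10.4]
width: 0.275
```

```bash
python3 -c "
from h import *
go(451.8,-125.9,54,80.5)"
```

```text
t 11.7 pos [ 451.7 -126.5   68.3] yaw 80.39 w 0.275 F [-1.8  3.1 10.4]
shift [ 0.6 -0.1 14.3] turn [ 0.07 -0.03 -0.11] steps 0.3
```

{"name": "arm_command", "arguments": {"targets": "0.3 0 1 0 0 0 0.1;0.3 0 1.5 0 0 0 0.1;0.3 0 1.5 0 0 0 0.1"}}

```text
time: 11.95
tool_pos: [0.452, -0.1263, 0.0679]
tcp_rot: [2.399, 2.027, 0.002]
wrist_force: [-4.3, 2.8, 12.6]
width: 0.277
```

```bash
python3 -c "
from h import *
go(535,290,148,80.5)"
```

```text
t 11.95 pos [ 452.  -126.3   67.9] yaw 80.39 w 0.277 F [-4.3  2.8 12.6]
shift [424.3  12.5 -79.9] turn [ 0.07 -0.02 -0.11] steps 10.4
```

{"name": "arm_command", "arguments": {"targets": "0 0 -30 0 0 0 0.1;0 0 -65 0 0 0 0.1;20 0 -80 0 0 0 0.1;60 2 -80 0 0 0 0.1;100 3 -80 0 0 0 0.1;140 4 -80 0 0 0 0.1;180 5 -80 0 0 0 0.1;220 6 -80 0 0 0 0.1;260 7 -80 0 0 0 0.1;300 8 -80 0 0 0 0.1"}}

```text
time: 12.78
tool_pos: [0.5089, 0.1701, 0.146]
tcp_rot: [2.399, 2.028, 0.001]
wrist_force: [1.3, 0.0, -2.1]
width: 0.276
```

{"name": "arm_command", "arguments": {"targets": "41 1 0 0 0 0 0.1;82 2 0 0 0 0 0.1;124 4 0 0 0 0 0.1;124 4 0 0 0 0 0.1;124 4 0 0 0 0 0.1;124 4 0 0 0 0 0.1"}}

```text
time: 13.28
tool_pos: [0.5329, 0.2896, 0.1452]
tcp_rot: [2.398, 2.029, -0.002]
wrist_force: [0.4, -0.6, -0.9]
width: 0.276
```

```bash
cat >> h.py <<'E'
def stand(s,i,d):
    h=cv2.cvtColor(i,cv2.COLOR_BGR2HSV);C=cloud('wrist',d,s);m=(abs(h[...,0].astype(int)-107)<12)&(h[...,1]>120)&(abs(C[...,2]-.05)<.008)
    print('stand',rects('wrist',m,.05,s))
    cs=cv2.findContours(m.astype('uint8'),cv2.RETR_CCOMP,cv2.CHAIN_APPROX_NONE)
    for c,hh in zip(cs[0],cs[1][0]):
        if hh[3]>=0 and cv2.contourArea(c)>100:
            P=plane('wrist',c[:,0,0],c[:,0,1],.05,s)[:,:2]*1000
            e=cv2.fitEllipse(P.astype('float32'));print('hole',np.round(e[0],1),np.round(e[1],1))
E
python3 -c "
from h import *
s,i,d=look('wrist','11');gaugeoff(s,i,d);stand(s,i,d);go(533,346,115,80.5,s)"
```

```text
handle top world (531.9, 287.3, 23.3, 23.4, 80.8) z 183.1 in tool [ -2.5  -0.7 -37.8]
stand [(532.1, 344.6, 80.5, 80.7, 82.5)]
hole [532.4 345.2] [24.4 24.7]
t 13.28 pos [532.9 289.6 145.2] yaw 80.48 w 0.276 F [ 0.4 -0.6 -0.9]
shift [55.7 -9.2 30.1] turn [-0.05  0.07 -0.02] steps 1.5
```

View pics/wrist11.png

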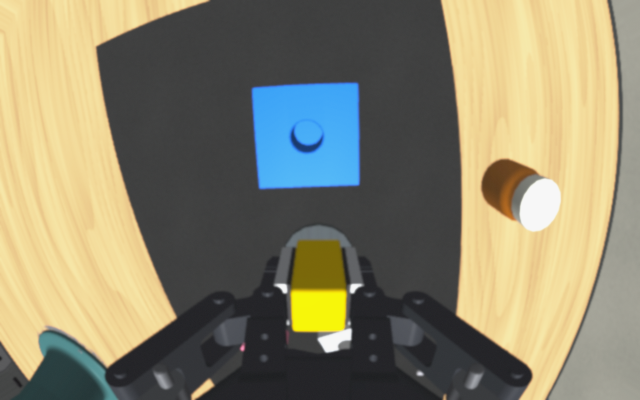

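{"name": "arm_command", "arguments": {"targets": "40 -6 0 0 0 0 0.1;57 -9 10 0 0 0 0.1;57 -9 35 0 0 0 0.1;57 -9 40 0 0 0 0.1;57 -9 40 0 0 0 0.1;57 -9 40 0 0 0 0.1"}}

```text
time: 13.83
tool_pos: [0.5335, 0.3457, 0.1054]
tcp_rot: [-2.401, -2.026, 0.003]
wrist_force: [-0.4, -0.0, -1.4]
width: 0.271
```

```bash
python3 -c "
from h import *
go(533.3,347.2,66,80.5)"
```

```text
t 13.83 pos [533.5 345.7 105.4] yaw 80.33 w 0.271 F [-0.4 -0.  -1.4]
shift [ 1.5 -0.4 39.4] turn [-0.09  0.09 -0.17] steps 0.9
```

{"name": "arm_command", "arguments": {"targets": "1.2 -0.3 10 0 0 0 0.1;1.2 -0.3 20 0 0 0 0.1;1.2 -0.3 28 0 0 0 0.1;1.2 -0.3 34 0 0 0 0.1;1.2 -0.3 36 0 0 0 0.1;1.2 -0.3 37 0 0 0 0.1;1.2 -0.3 37 0 0 0 0.1"}}

```text
time: 14.42
tool_pos: [0.5337, 0.3488, 0.0684]
tcp_rot: [-2.399, -2.028, 0.001]
wrist_force: [-0.4, -1.0, -1.5]
width: 0.274
```

```bash
python3 -c "
from h import *
go(533.3,347.2,66,80.5)"
```

```text
t 14.42 pos [533.7 348.8  68.4] yaw 80.43 w 0.274 F [-0.4 -1.  -1.5]
shift [-1.7 -0.2  2.4] turn [-0.03  0.02 -0.07] steps 0.1
```

{"name": "arm_command", "arguments": {"targets": "-1 0 1 0 0 0 0.1;-1 0 2 0 0 0 0.1;-1 0 3 0 0 0 0.1;-1 0 3 0 0 0 0.1"}}

```text
time: 14.75
tool_pos: [0.534, 0.348, 0.0661]
tcp_rot: [2.399, 2.028, 0.001]
wrist_force: [0.7, 0.0, -1.5]
width: 0.274
```

```bash
python3 -c "
from h import *
go(533.3,347.2,66,80.5)"
```

```text
t 14.75 pos [534.  348.   66.1] yaw 80.43 w 0.274 F [ 0.7  0.  -1.5]
shift [-0.9 -0.5  0.1] turn [ 0.03 -0.02 -0.07] steps 0.0
```

{"name": "arm_command", "arguments": {"targets": "0 0 0.8 0 0 0 0.1;0 0 0.8 0 0 0 0.1;0 0 0.8 0 0 0 0.6;0 0 0.8 0 0 0 0.6;0 0 0.8 0 0 0 0.6;0 0 0.8 0 0 0 0.6"}}

```text
time: 15.25
tool_pos: [0.5337, 0.3479, 0.0649]
tcp_rot: [-2.399, -2.028, -0.0]
wrist_force: [0.1, -0.1, 0.8]
width: 0.599
```

{"name": "arm_command", "arguments": {"targets": "0 0 -15 0 0 0 0.6;0 0 -40 0 0 0 0.6;0 0 -80 0 0 0 0.6;-30 0 -95 0 0 0 0.8;-70 0 -95 0 0 0 0.8;-70 0 -95 0 0 0 0.8;-70 0 -95 0 0 0 0.8"}}

```text
time: 15.83
tool_pos: [0.5218, 0.2774, 0.1602]
tcp_rot: [2.402, 2.025, 0.0]
wrist_force: [0.2, -0.1, -0.7]
width: 0.8
```

```bash
python3 -c "
from h import *
s,i,d=look('wrist','12');go(450,-180,180,80.5,s)
C=cloud('wrist',d,s);m=masks(i)['yellow']&(abs(C[...,2]-.104)<.008)
print('y',rects('wrist',m,.104,s),np.median(C[...,2][m])); stand(s,i,d)"
```

```text
t 15.83 pos [521.8 277.4 160.2] yaw 80.29 w 0.8 F [ 0.2 -0.1 -0.7]
shift [-462.9    6.4  -19.8] turn [ 0.01 -0.01 -0.21] steps 11.1
y [(532.8, 345.1, 22.7, 23.0, 80.3)] 0.10367497084583113
stand [(532.1, 344.5, 80.7, 80.5, 82.2)]
hole [532.6 343.6] [40. 42.]
```

View pics/wrist12.png

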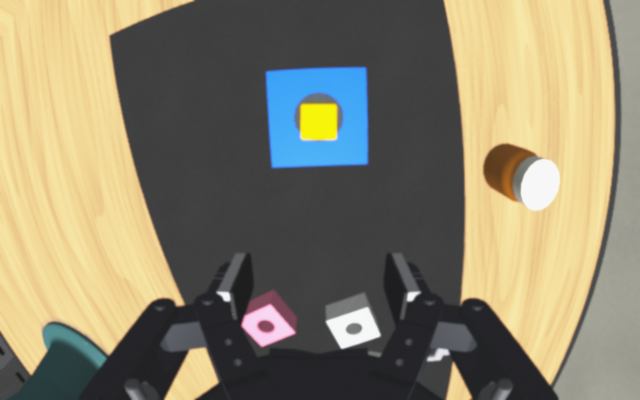

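{"name": "arm_command", "arguments": {"targets": "-41 1 0 0 0 0 1;-82 1 -5 0 0 0 1;-124 2 -10 0 0 2 1;-165 3 -20 0 0 4 1;-206 3 -20 0 0 7 1;-247 4 -20 0 0 7 1;-288 4 -20 0 0 7 1;-330 5 -20 0 0 7 1;-371 5 -20 0 0 7 1;-412 6 -20 0 0 7 1"}}

```text
time: 16.72
tool_pos: [0.4595, -0.1295, 0.1798]
tcp_rot: [-2.517, -1.879, -0.001]
wrist_force: [0.9, -0.6, 0.7]
width: 1.001
```

{"name": "arm_command", "arguments": {"targets": "-50 0 0 0 0 0 1;-50 0 0 0 0 0 1;-50 0 0 0 0 0 1;-50 0 0 0 0 0 1;-50 0 0 0 0 0 1"}}

```text
time: 17.13
tool_pos: [0.4458, -0.175, 0.1796]
tcp_rot: [-2.517, -1.879, -0.001]
wrist_force: [-0.5, -0.6, 0.1]
width: 1.002
```

```bash
cat >> h.py <<'E'
def tray(s,i,d):
    C=cloud('wrist',d,s);m=masks(i)['red']; print('tray rim',rects('wrist',m&(abs(C[...,2]-.022)<.006),.022,s),'floor',rects('wrist',m&(abs(C[...,2]-.005)<.004),.005,s,500))
E
python3 -c "
from h import *
s,i,d=look('wrist','13');block(s,i,d,(450,-129));tray(s,i,d);go(451,-128.5,60,73.3,s)"
```

```text
block (450.7, -128.4, 49.2, 50.5, 73.2) tool [ 45.9  -8.4 149.7]
zmed 0.029731362953605456
hole [ 450.8 -128.2] [14.8 15.8]
tray rim [(465.9, -426.1, 11.9, 46.4, 78.8), (462.5, -342.8, 153.8, 160.0, 77.8)] floor [(459.9, -356.3, 146.7, 152.1, 77.5)]
t 17.13 pos [ 445.8 -175.   179.6] yaw 73.49 w 1.002 F [-0.5 -0.6  0.1]
shift [ 46.   -8.1 119.7] turn [-0.04 -0.05  0.19] steps 3.1
```

View pics/wrist13.png

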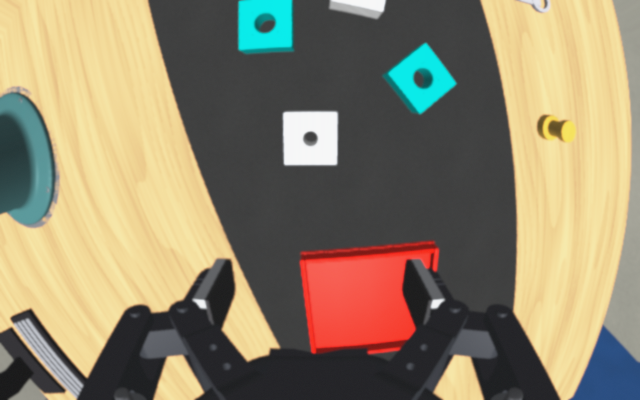

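{"name": "arm_command", "arguments": {"targets": "35 -6 15 0 0 0.2 1;46 -7.7 45 0 0 0.2 1;46 -7.7 85 0 0 0.2 1;46 -7.7 120 0 0 0.2 1;46 -7.7 125 0 0 0.2 1;46 -7.7 125 0 0 0.2 1;46 -7.7 125 0 0 0.2 1"}}

```text
time: 17.77
tool_pos: [0.4519, -0.1294, 0.0559]
tcp_rot: [2.52, 1.875, 0.001]
wrist_force: [0.0, 0.3, 0.6]
width: 1.0
```

```bash
python3 -c "
from h import *
go(451,-128.3,4,73.3)"
```

```text
t 17.77 pos [ 451.9 -129.4   55.9] yaw 73.31 w 1.0 F [0.  0.3 0.6]
shift [ 0.8 -1.2 51.9] turn [ 0.03 -0.01  0.01] steps 1.2
```

{"name": "arm_command", "arguments": {"targets": "0.8 -0.8 25 0 0 0 1;0.8 -0.8 42 0 0 0 1;0.8 -0.8 50 0 0 0 1;0.8 -0.8 51 0 0 0 1;0.8 -0.8 51 0 0 0 0.7;0.8 -0.8 51 0 0 0 0.45;0.8 -0.8 51 0 0 0 0.45;0.8 -0.8 51 0 0 0 0.45", "newtons": 45}}

```text
time: 18.43
tool_pos: [0.4521, -0.1297, 0.0057]
tcp_rot: [2.52, 1.872, 0.003]
wrist_force: [-0.3, 0.0, 5.5]
width: 0.578
```

```bash
python3 -c "
from h import *
s,i,d=look('wrist','14');go(463,-300,120,73.3,s)"
```

```text
t 18.43 pos [ 452.1 -129.7    5.7] yaw 73.22 w 0.578 F [-0.3  0.   5.5]
shift [-160.    60.  -114.1] turn [ 0.19  0.01 -0.08] steps 4.9
```

View pics/wrist14.png

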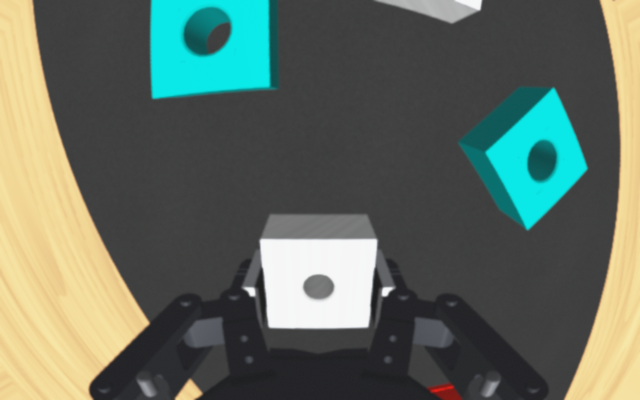

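{"name": "arm_command", "arguments": {"targets": "0 0 -30 0 0 0 0.45;0 0 -65 0 0 0 0.45;0 0 -100 0 0 0 0.45;-40 14 -115 0 0 0 0.45;-80 28 -115 0 0 0 0.45;-120 43 -115 0 0 -2 0.45;-160 57 -115 0 0 -4.5 0.45;-160 57 -115 0 0 -4.5 0.45;-160 57 -115 0 0 -4.5 0.45;-160 57 -115 0 0 -4.5 0.45"}}

```text
time: 19.32
tool_pos: [0.4581, -0.2984, 0.1184]
tcp_rot: [-2.447, -1.968, 0.0]
wrist_force: [-1.1, 0.6, -2.9]
width: 0.578
```

```bash
python3 -c "
from h import *
i=cv2.imread('pics/top0.png');d=np.load('pics/top0.npy');print('top',rects('top',masks(i)['red'],.022,amin=300));i=cv2.imread('pics/scene0.png');print('scene',rects('scene',masks(i)['red'],.022,amin=300))
C=cloud('top',np.load('pics/top0.npy'));print(C[262,460])
s,i,d=look('wrist','15');go(463,-350,60,77.8,s)"
```

```text
top []
scene [(467.7, -351.8, 160.5, 172.4, 78.0)]
[ 0.46074433 -0.35450294  0.0058154 ]
t 19.32 pos [ 458.1 -298.4  118.4] yaw 77.61 w 0.578 F [-1.1  0.6 -2.9]
shift [-49.4  15.9  58.4] turn [-0.08 -0.07 -0.19] steps 1.9
```

View pics/wrist15.png

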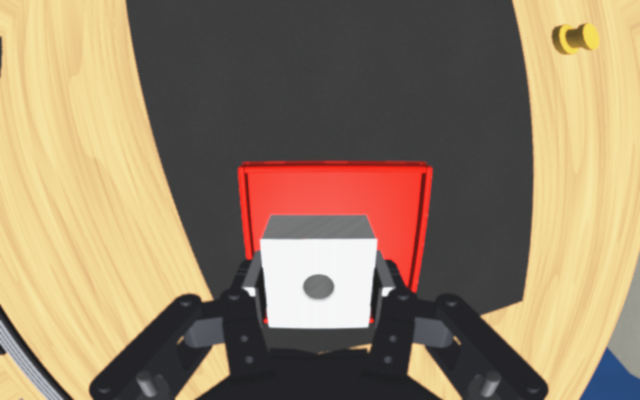

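```bash
python3 -c "
from h import *
s=bot.read_state()
P=plane('wrist',np.array([239,432.]),np.array([163,162.]),.022,s)*1000;print(P.round(1))
v=P[1]-P[0];L=np.hypot(*v[:2]);v/=L;n=np.array([v[1],-v[0],0]);print(L,np.degrees(np.arctan2(v[1],v[0])),P.mean(0)+n*80)
go(463,-352,60,77.8,s)"
```

```text
[[ 402.3 -251.    22. ]
 [ 556.1 -282.9   22. ]]
157.07595580329104 -11.725088704553158 [ 462.94730107 -345.27867424   22.        ]
t 19.37 pos [ 458.  -297.6  118.3] yaw 77.69 w 0.577 F [-0.   0.4 -2.7]
shift [-52.2  16.6  58.2] turn [-0.1  -0.08 -0.11] steps 1.9
```

{"name": "arm_command", "arguments": {"targets": "-35 10 0 0 0 0 0.45;-50 16 30 0 0 0 0.45;-50 16 65 0 0 0 0.45;-50 16 78 0 0 0 0.45;-50 16 78 0 0 0 0.45;-50 16 78 0 0 0 0.45"}}

```text
time: 19.87
tool_pos: [0.4628, -0.3486, 0.0399]
tcp_rot: [-2.442, -1.97, 0.001]
wrist_force: [-0.1, -0.8, -1.4]
width: 0.569
```

```bash
python3 -c "
from h import *
go(463,-350,10.5,77.8);s,i,d=look('top','16');cv2.imwrite('pics/t16c.png',cv2.resize(i[200:320,400:540],None,fx=4,fy=4));look('wrist','16')"
```

```text
t 19.87 pos [ 462.8 -348.6   39.9] yaw 77.81 w 0.569 F [-0.1 -0.8 -1.4]
shift [-1.4  0.6 29.4] turn [-0.2  -0.12  0.01] steps 0.7
```

View pics/t16c.png

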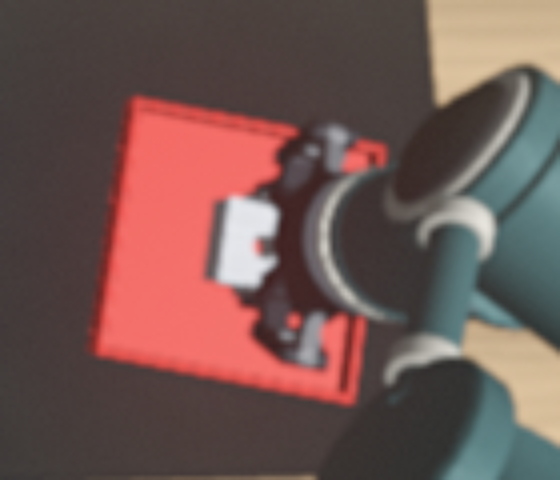

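View pics/wrist16.png

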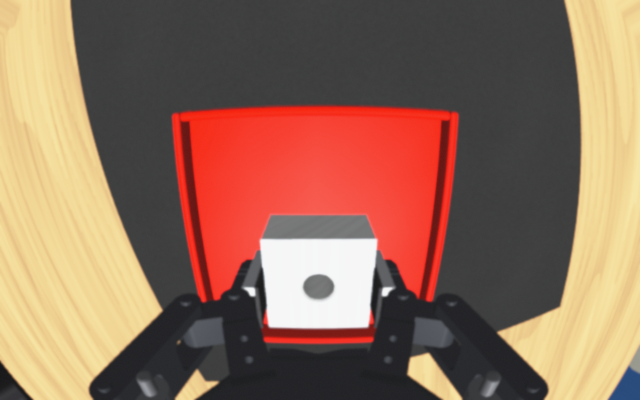

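{"name": "arm_command", "arguments": {"targets": "0 0 10 0 0 0 0.45;0 0 20 0 0 0 0.45;0 0 26 0 0 0 0.45;0 0 28 0 0 0 0.45;0 0 28.5 0 0 0 0.45;0 0 28.5 0 0 0 0.45"}}

```text
time: 20.47
tool_pos: [0.4636, -0.3508, 0.0121]
tcp_rot: [-2.446, -1.971, 0.0]
wrist_force: [-0.5, -0.3, -1.7]
width: 0.577
```

```bash
python3 -c "
from h import *
go(463,-350,10.5,77.8)"
```

```text
t 20.47 pos [ 463.6 -350.8   12.1] yaw 77.72 w 0.577 F [-0.5 -0.3 -1.7]
shift [ 0.6 -0.7  1.6] turn [-0.04 -0.02 -0.08] steps 0.0
```

{"name": "arm_command", "arguments": {"targets": "0 0 1.2 0 0 0 0.45;0 0 1.2 0 0 0 0.45;0 0 1.2 0 0 0 0.75;0 0 1.2 0 0 0 0.75;0 0 1.2 0 0 0 0.75"}}

```text
time: 20.88
tool_pos: [0.4643, -0.3514, 0.0119]
tcp_rot: [2.445, 1.97, 0.0]
wrist_force: [-0.5, 0.2, 0.6]
width: 0.748
```

{"name": "arm_command", "arguments": {"targets": "0 0 -20 0 0 0 0.75;0 0 -60 0 0 0 0.75;0 0 -100 0 0 0 0.75;-20 -20 -140 0 0 0 0.75;-40 -60 -160 0 0 0 0.75;-40 -80 -160 0 0 0 0.75;-40 -80 -160 0 0 0 0.75"}}

```text
time: 21.47
tool_pos: [0.3743, -0.3744, 0.1746]
tcp_rot: [2.446, 1.966, -0.002]
wrist_force: [0.2, -0.2, -1.4]
width: 0.752
```

```bash
python3 -c "
from h import *
s,i,d=look('wrist','17');go(463,-350,10.5,77.8,s);C=cloud('wrist',d,s)
look('scene','17');look('top','17')
h=cv2.cvtColor(i,cv2.COLOR_BGR2HSV);m=(h[...,1]<40)&(h[...,2]>120)&(abs(C[...,2]-.035)<.006)&(np.hypot(C[...,0]-.463,C[...,1]+.35)<.06);print(rects('wrist',m,.035,s),np.percentile(C[...,2][m],[5,50,95]));print(s['joint_vel'])"
```

```text
t 21.47 pos [ 374.3 -374.4  174.6] yaw 77.6 w 0.752 F [ 0.2 -0.2 -1.4]
shift [ 43.4  81.1 164. ] turn [ 0.1   0.19 -0.2 ] steps 4.5
[(462.9, -349.9, 49.9, 50.7, 77.8)] [0.03324294 0.03468363 0.03588928]
[ 0.038675    0.06442553 -0.00297719  0.04892926 -0.06093564  0.05314857]
```

View pics/scene17.png

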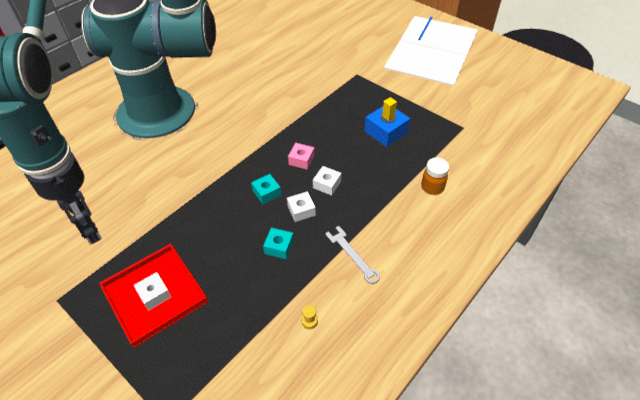

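View pics/top17.png

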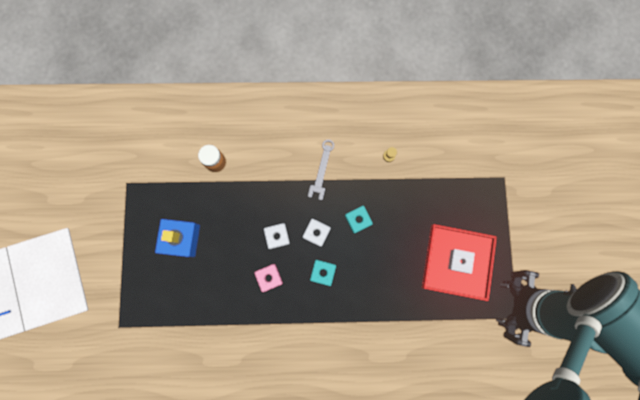

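```bash
python3 -c "
from h import *
for n in('top','scene'):
  for k in('0','17'):
    i=cv2.imread(f'pics/{n}{k}.png');C=cloud(n,np.load(f'pics/{n}{k}.npy'));m=masks(i)['white']&(abs(C[...,2]-.03)<.006)&(C[...,0]>.4)&(C[...,0]<.65)
    print(n,k,rects(n,m,.03,amin=40))
"
```

```text
top 0 [(449.7, -129.3, 50.6, 49.8, 73.4), (536.3, 104.5, 50.1, 49.6, 14.0), (544.1, 5.9, 49.8, 50.3, 64.9)]
top 17 [(462.9, -351.1, 52.1, 49.6, 77.7), (532.4, 103.0, 50.1, 49.8, 13.6), (539.2, 4.3, 48.6, 49.6, 62.3)]
scene 0 [(452.0, -130.9, 51.0, 50.8, 73.4), (548.0, 4.0, 50.7, 54.6, 64.2), (539.3, 102.0, 50.3, 54.9, 15.2)]
scene 17 [(461.7, -350.9, 49.1, 50.7, 77.8), (543.3, 2.0, 50.4, 55.4, 62.8), (535.3, 99.9, 49.7, 55.4, 13.5)]
```

```bash
python3 -c "
from workcell import bot
print(bot.finish_job())"
```

```text
the job is handed in; nothing more can be done
None
```

The job is handed in at about 21.6 s of the 67 s allowed: one block was rejected and is in the red tray, and the gauge is back in its stand.

| Block (nearest to farthest from the stand) | Position at start, x, y (mm) | Gauge result | Where it is now |
|---|---|---|---|
| First | (537, 106) | Pin went in about 21 mm with no resistance | In the row |
| Second | (545, 7) | Pin went in about 21 mm with no resistance | In the row |
| Third | (451, -128) | Stopped about 3.5–4 mm below the top, with 10–13 N pushing back | In the tray |

**Last checks:**
- **Gauge:** it was seated in the stand hole after release, with the handle top at 104 mm.
- **Rejected block:** it lies flat near the middle of the tray, at (463, -350), with its top at 35 mm.
- **Everything else:** the look-alikes, wrench, jar and fitting look unmoved in the before and after pictures. The gripper was open and clear of everything when I handed in.

**Good blocks moved slightly:** comparing pictures from start and end, both good blocks slid about 4–5 mm and turned up to about 2.5 degrees, apparently as the pin went in. They are still in their places in the row, and I did not push them back.

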